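# Slide back the case door and fetch the cooling fan

### The job

The spares case on the repair bench has two clear sliding doors on top. Slide the door that covers the black cooling fan fully open, past the other door, take the fan out and set it down flat, same side up, on the middle of the blue mat without dropping it. Leave the opened door open and do not open the other door, the one over the heat sink.

Things in the scene. Friction and masses are not known exactly. Their poses are not given: they have to be found in the camera images.
- door_left: Clear flat door, black ends, 180 x 184 (y) x 4 mm, over the left (+y) bay of the case. Blue upright pull near its outer end: 60 (x) x 14 (y) x 36 mm high, the only part to grip. Origin: foot of the pull, mid, on the panel top, 64 mm above the bench; z up. Opens 115 mm along its own -y, over the other door; starts 0-10 mm ajar; needs 2-4 N; stays where left.
- door_right: Same door over the right (-y) bay, on the lower track: origin 56 mm above the bench. Opens 115 mm along its own +y, under the other door, whose edge stays 31 mm clear of the pull. Case: grey, 200 x 370 (y) x 70 mm, inner floor 6 mm up, a wall between its two bays, end walls 14 mm outward of the shut pulls, which stand 326 mm apart.
- fan: Square black cooling fan, grey blades, yellow dot on the hub, 40 x 40 x 28 mm high, about 60 g, flat on the floor of either bay, about 48 mm inward of that bay's shut pull and up to 15 mm off its line, turned up to 15 degrees. A silver finned heat sink, 40 x 40 x 24 mm, lies in the other bay. Origin: centre of its underside; x, y square to its sides, z up.
- mat: Blue mat fixed on the bench left of the case, 180 x 180 mm, 4 mm thick. Origin: centre of its underside, at bench height; x and y square to its sides.

How it is judged (in metres and radians):
On the way, in this order (a step that is already met when the one before it is completed fails the run):
1. one door is slid open (moved more than 85 mm), the other still shut (((distance of door_left from where it was at the start of the episode above 0.085 m and distance of door_right from where it was at the start of the episode below 0.03 m) or (distance of door_right from where it was at the start of the episode above 0.085 m and distance of door_left from where it was at the start of the episode below 0.03 m))), for 0.2 s.
2. the fan, held in the fingers, is within 20 mm above the mat's top, over its middle (x of fan in the frame of mat between -0.06 and 0.06 m and y of fan in the frame of mat between -0.06 and 0.06 m and z of fan in the frame of mat below 0.024 m and contact force between the fingers and fan above 0.3 N), for 0.03 s.
At the end, for the whole second after the job is handed in: The fan lies at rest, flat (within 10 degrees, hub side up) on the mat, its centre within 60 mm of the mat's centre along each mat axis, released; the door it was taken from is still more than 85 mm from where it started, and the other door is less than 30 mm from where it started (x of fan in the frame of mat between -0.06 and 0.06 m and y of fan in the frame of mat between -0.06 and 0.06 m and ((distance of door_left from where it was at the start of the episode above 0.085 m and distance of door_right from where it was at the start of the episode below 0.03 m) or (distance of door_right from where it was at the start of the episode above 0.085 m and distance of door_left from where it was at the start of the episode below 0.03 m)) and z of fan in the frame of mat below 0.01 m and angle between fan's own z axis and vertical below 0.17 rad and linear speed of fan below 0.02 m/s and contact force between the fingers and fan below 0.05 N); the robot touches nothing.
It fails at once if both doors are moved from their starts by more than 30 mm (the wrong door opened) (distance of each of door_left, door_right from where it was at the start of the episode above 0.03 m).
It also fails if it takes over 58 s, if anything falls off the work surface, if the arm or the gripper's body presses on something with over 40 N, if the wrist force passes 120 N, or if a joint passes its speed limit or range.

### The arm

A 7-joint arm with a two-finger parallel gripper is mounted at the origin on the work surface. World frame = base frame: x ahead of the robot, y to its left, z up, the work surface at z = 0. Lengths are in m, angles in degrees, forces in N, time in s.
With the tool pointing down it reaches from about 0.425 to 0.875 m from the base axis. Payload 4.7 kg.
Tool frame: the origin (TCP) lies midway between the tips of the shut fingers; the grasp point (between the pads) lies env.grip_point_offset behind it (env.grip_point_offset is the distance from the TCP to the grasp point, in m); z points along the fingers, y is the line along which they close (so a half turn about z gives the same grasp; the last joint's range is limited). The gripper opens to 87 mm and grips with 3 to 60 N. Pads are 19 mm wide; open, the fingers measure 117 mm over their backs; the gripper's body (75 mm by 190 mm) begins 51 mm behind the grasp point.
Start: joints at [69.506, 18.392, -4.016, 83.108, 1.295, 78.541, -3.26], TCP at [0.236, -0.606, 0.223] pointing down, gripper open.
Joint ranges: [-163.93, 163.93], [-17.29, 119.83], [-79.2, 71.16], [3.27, 140.29], [-89.18, 269.18], [5.43, 117.66], [-154.24, 154.24]. Speed limits (degrees/s): [147.25, 147.25, 180, 180, 180, 180, 180].

### API

Orientations are given as [roll, pitch, yaw] about the fixed x, y, z axes, in that order (R = Rz(yaw) Ry(pitch) Rx(roll)).
In Python, from cell import env gives the robot as it stands.
- The arm moves only by the shell command python3 -m creep 'ROWS' [FORCE]. ROWS is a JSON object of lists of equal length, an entry for each row: "translation": the shift along the tool's x, y, z in units of 0.08 m (1.0 is 0.08 m), a list of three; "turn": the turn, a rotation vector about the tool's x, y, z in units of 180 degrees (1.0 is 180 degrees), a list of three; "grip": the opening, from 0 (shut) to 1 (fully open). In form: {"translation": [[x, y, z], ...], "turn": [[ax, ay, az], ...], "grip": [grip, ...]}. A call has 1 to 5 rows; each row shifts and turns the commanded pose from where the row before left it, along the tool's axes as they then stand; what a row does not reach is not made up. A row lasts 1/8 s, in which the tool goes at most 62.5 mm and 10.7 degrees, less where a joint would pass 70% of its speed; a pose out of reach is approached as far as the arm can. A call with a number of a shift or a turn outside -1 to 1 is refused whole. A call with a gripper value outside its range is refused whole. The fingers move at their own pace and stop on an object; FORCE is the grip in N (left out, the last holds). Time passes only in rows, so rows that do not move let the fingers close. It gives the time, the measured TCP pose, the force, the opening and the grip force at its end, in the units of the state.
- env.get_obs(): the state, without advancing time (a new reading comes with each control period).
- env.read_camera(name): name is "scene" or "top" or "wrist"; returns a dict with "frame" (480x640x3 uint8, red, green, blue), "z_map" (480x640 float32, m along the optical axis (not along the pixel's ray), 0 where there is no reading), "K" (3x3 intrinsics, pixels), "D" ([k1, k2, p1, p2, k3] as OpenCV has them; the pictures are not rectified), "rvec" (rotation vector, rad) and "tvec" (3), from world to camera coordinates, as OpenCV has them. Camera axes: x right, y down, z forward; pixel columns grow to the right and rows downward; lengths in m; the calibration is good to about 2 mm. A picture is of the moment at which its call begins.
- env.sign_off(): hands the job in; it is judged then, once.
The state is a dict: "time_s": time; "qpos": joint angles; "joint_velocities": joint speeds; "effort": joint torques, N m; "tool_pos": TCP position; "tool_rot": TCP orientation; "force": force on the tool from outside, world axes, zero at the start; "wrist_torque": the same for the moment, N m; "grip_width": finger opening in m; "grasp_force": force on a finger pad.
Only numpy, scipy, OpenCV 4.12 (cv2) and the standard library are available. Lean on these libraries where they do the work, as an engineer would, in place of code of your own. Each camera call takes 0.05 s, during which the arm holds its last target. There are 200 camera calls.

## Working session

There is one attempt and no reset: what is moved stays moved. The work goes in short steps, Python scripts to look and compute and a shell command to move; the robot and the scene stay as the last step left them, time stands still between calls to the robot, and variables do not carry over. Pictures are saved under pics/ and viewed, at most 10 in all, crops included, and the job is handed in when it is done.

```bash
mkdir -p pics; ls
cat > h.py <<'E'
from cell import env
import numpy as np, cv2
def cam(n):
    c=env.read_camera(n); c['R']=cv2.Rodrigues(np.array(c['rvec'],float))[0]; c['t']=np.array(c['tvec'],float).ravel(); return c
def ray(c,uv,z):
    p=cv2.undistortPoints(np.array(uv,float).reshape(-1,1,2),np.array(c['K']),np.array(c['D'])).reshape(-1,2)
    d=np.c_[p,np.ones(len(p))]@c['R']; o=-c['R'].T@c['t']
    return o+d*((z-o[2])/d[:,2])[:,None]
def proj(c,P): return cv2.projectPoints(np.array(P,float).reshape(-1,1,3),np.array(c['rvec'],float),np.array(c['tvec'],float),np.array(c['K']),np.array(c['D']))[0].reshape(-1,2)
def save(c,n): cv2.imwrite(n,c['frame'][:,:,::-1])
def blobs(c,lo,hi,mn=60):
    h=cv2.cvtColor(c['frame'],cv2.COLOR_RGB2HSV); m=cv2.inRange(h,lo,hi)
    return [k for k in cv2.findContours(m,cv2.RETR_EXTERNAL,cv2.CHAIN_APPROX_NONE)[0] if cv2.contourArea(k)>mn]
E
python3 - <<'E'
from h import *
o=env.get_obs(); print(o['time_s'],o['tool_pos'],o['tool_rot'],o['grip_width'],env.grip_point_offset)
for n in('top','scene'):
    c=cam(n); save(c,f'pics/{n}0.png')
    for lo,hi,l in(((95,90,40),(130,255,255),'blue'),((20,120,100),(35,255,255),'yel')):
        for k in blobs(c,lo,hi,8): print(n,l,cv2.contourArea(k),np.round(np.array(cv2.minAreaRect(k)[:2]).tolist() if 0 else cv2.minAreaRect(k)[0],1),cv2.minAreaRect(k)[1:])
E
```

```text
pics
0.0 [ 0.2359094  -0.60508073  0.22146364] [-1.79889623e+02  4.85023555e-03  2.13043778e+01] 0.08690476476168811 0.0187
top blue 5850.0 [191.3 250.8] ((77.89375305175781, 77.6941909790039), 3.814074993133545)
top blue 277.0 [449. 220.] ((10.0, 30.0), 0.0)
top blue 164.5 [303. 218.] ((28.0, 6.0), 90.0)
top yel 9.0 [321.5 227. ] ((3.0, 4.0), 0.0)
scene blue 257.5 [181.4 269.6] ((33.98823547363281, 9.391487121582031), 79.69515228271484)
scene blue 311.0 [338. 235.] ((32.99323654174805, 12.899611473083496), 60.255123138427734)
scene blue 3302.5 [430.6 225. ] ((49.15529251098633, 92.5566177368164), 80.53767395019531)
scene blue 2463.0 [269.   21.5] ((43.0, 70.0), 90.0)
scene yel 10.0 [317.  253.5] ((3.0, 4.0), 90.0)
```

View pics/top0.png

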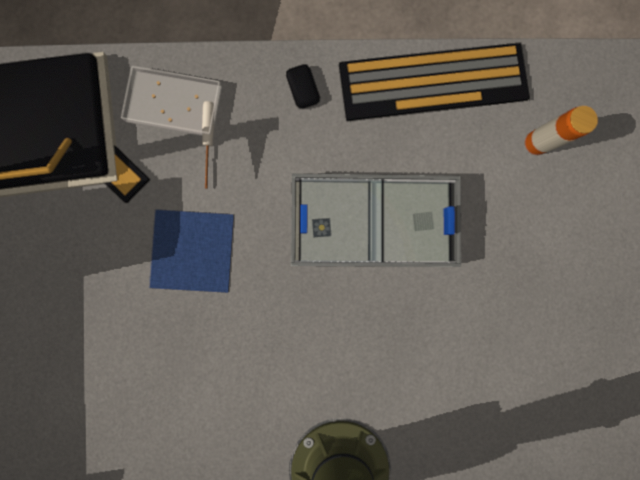

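View pics/scene0.png

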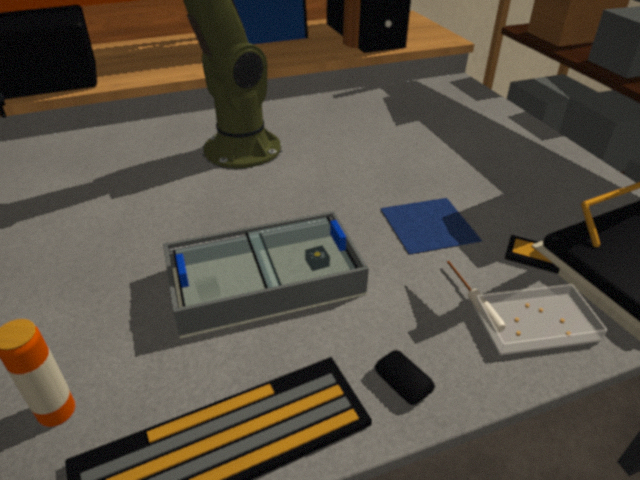

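Fan (black, yellow dot at top-view px 321,227) is in the left (+y) bay, next to the blue pull at (303,218). The heat sink is at (423,221) in the right bay, and the mat is at (191,251). So door_left is the one to open.

Run:
```python
from h import *
c=cam('top'); s=cam('scene')
print('cam',-c['R'].T@c['t'])
for lo,hi,l in(((95,90,40),(130,255,255),'blue'),((20,120,100),(35,255,255),'yel')):
    for k in blobs(c,lo,hi,8):
        r=cv2.minAreaRect(k)
        if r[0][1]<150: continue
        m=np.zeros((480,640),np.uint8); cv2.drawContours(m,[k],-1,1,-1)
        ys,xs=np.nonzero(m); z=c['z_map'][ys,xs]
        K=c['K']; p=cv2.undistortPoints(np.c_[xs,ys].astype(float).reshape(-1,1,2),np.array(K),np.array(c['D'])).reshape(-1,2)
        W=(np.c_[p,np.ones(len(p))]*z[:,None]-c['t'])@c['R']
        h=np.percentile(W[:,2],95); T=W[W[:,2]>h-.008]
        print(l,r[0],'h',h,'top rng',T.min(0),T.max(0),'med',np.median(T,0))
        if cv2.contourArea(k)>3000: print('mat',ray(c,[r[0]],.004),ray(c,cv2.boxPoints(r),.004))
# case rim corners
print('rim',ray(c,[[293,175],[293,264],[461,264],[461,175]],.07))
print('yel top',ray(c,[[321.5,227]],.034))
print('yel scene',ray(s,[[317,253.5]],.034))
```

```text
cam [0.48579206 0.06112421 1.03796485]
blue (191.25917053222656, 250.7420196533203) h 0.007670778400567997 top rng [ 4.12323855e-01  6.11242140e-02 -2.77493193e-04] [0.60134646 0.42037928 1.03796485] med [0.50550805 0.32562282 0.00442366]
mat [[0.50609729 0.32616564 0.004     ]] [[0.42673266 0.42145993 0.004     ]
 [0.60312696 0.40712021 0.004     ]
 [0.58621117 0.23019913 0.004     ]
 [0.40954252 0.24587215 0.004     ]]
blue (449.0, 220.0) h 0.09401303467297165 top rng [ 0.48579206 -0.25224784  0.08619039] [0.58521185 0.06112421 1.03796485] med [ 0.55484971 -0.24515507  0.09111965]
blue (303.0, 218.0) h 0.1028008211680822 top rng [0.48579206 0.06112421 0.09550299] [0.59589304 0.07374727 1.03796485] med [0.56415222 0.06751575 0.10009766]
yel (321.5000305175781, 227.00003051757812) h 0.06586311323164797 top rng [0.54415995 0.02623514 0.06125119] [0.55289374 0.03495139 0.06694984] med [0.54870535 0.03052155 0.06386856]
rim [[ 0.66247078  0.08820834  0.07      ]
 [ 0.47042157  0.09307386  0.07      ]
 [ 0.45975404 -0.27135483  0.07      ]
 [ 0.65456154 -0.27966657  0.07      ]]
yel top [[0.55054659 0.02858288 0.034     ]]
yel scene [[0.55316773 0.02616783 0.034     ]]
```

```bash
cat > go.py <<'E'
import sys
from h import *
from scipy.spatial.transform import Rotation as Ro
def plan(p,yaw=None):
    o=env.get_obs(); q=Ro.from_euler('xyz',o['tool_rot'],degrees=True)
    d=q.inv().apply(np.array(p)-o['tool_pos'])/.08
    print('t',o['time_s'],'pos',np.round(o['tool_pos'],4),np.round(o['tool_rot'],2),'units',np.round(d,3))
    if yaw is not None: print('turn units',np.round((q.inv()*Ro.from_euler('xyz',[180,0,yaw],degrees=True)).as_rotvec()/np.pi,4))
if __name__=='__main__': a=[float(x) for x in sys.argv[1:]]; plan(a[:3],a[3] if len(a)>3 else None)
E
python3 -m creep '{"translation":[[0,0,0],[0,0,0],[0,0,0],[0,0,0],[0,0,0]],"turn":[[0,0,-0.0535],[0,0,-0.0535],[0,0,-0.0535],[0,0,-0.0535],[0,0,-0.0535]],"grip":[1,1,1,1,1]}' 20
python3 -m creep '{"translation":[[0,0,0],[0,0,0],[0,0,0]],"turn":[[0,0,-0.0535],[0,0,-0.0535],[0,0,0]],"grip":[1,1,1]}'
python3 go.py .555 .03 .22 88.5
```

```text
time_s: 0.82
tool_pos: [0.2361, -0.6055, 0.2222]
tool_rot: [-180.0, -0.0, 69.8]
force: [0.7, 0.6, -0.4]
grip_width: 0.0872
grasp_force: 0.0
time_s: 1.2
tool_pos: [0.236, -0.6055, 0.2222]
tool_rot: [-180.0, -0.0, 88.6]
force: [0.3, 1.1, -0.3]
grip_width: 0.0871
grasp_force: 0.0
t 1.2 pos [ 0.236  -0.6055  0.2222] [-1.7999e+02 -3.0000e-02  8.8610e+01] units [8.038 3.793 0.032]
turn units [-0.     -0.0002  0.0006]
```

```bash
python3 -m creep '{"translation":[[0.62,0.29,0],[0.62,0.29,0],[0.62,0.29,0],[0.62,0.29,0],[0.62,0.29,0]],"turn":[[0,0,0],[0,0,0],[0,0,0],[0,0,0],[0,0,0]],"grip":[1,1,1,1,1]}' | head -3
python3 -m creep '{"translation":[[0.62,0.29,0],[0.62,0.29,0],[0.62,0.29,0],[0.62,0.29,0],[0.62,0.29,0]],"turn":[[0,0,0],[0,0,0],[0,0,0],[0,0,0],[0,0,0]],"grip":[1,1,1,1,1]}'|head -3
python3 -m creep '{"translation":[[0.62,0.29,0],[0.62,0.29,0],[0.62,0.29,0],[0,0,0]],"turn":[[0,0,0],[0,0,0],[0,0,0],[0,0,0]],"grip":[1,1,1,1]}'
python3 - <<'E'
from h import *
c=cam('wrist'); save(c,'pics/w1.png')
for z,lo,hi,l in((.1,(95,90,40),(130,255,255),'blue'),(.034,(20,120,100),(35,255,255),'yel')):
    for k in blobs(c,lo,hi,30):
        r=cv2.minAreaRect(k); print(l,cv2.contourArea(k),r,ray(c,[r[0]],z),ray(c,cv2.boxPoints(r),z))
E
```

```text
time_s: 1.82
tool_pos: [0.3583, -0.3586, 0.2227]
tool_rot: [180.0, 0.0, 88.5]
time_s: 2.45
tool_pos: [0.4798, -0.1133, 0.2228]
tool_rot: [180.0, 0.0, 88.5]
time_s: 2.95
tool_pos: [0.5526, 0.0381, 0.2226]
tool_rot: [180.0, -0.2, 89.0]
force: [-0.8, -0.6, -0.5]
grip_width: 0.0874
grasp_force: 0.0
blue 2169.5 ((335.1805725097656, 193.23675537109375), (85.88375854492188, 27.945932388305664), 1.3322198390960693) [[0.56648797 0.06633115 0.1       ]] [[0.5367873  0.05786254 0.1       ]
 [0.53778816 0.07696584 0.1       ]
 [0.59583763 0.07476359 0.1       ]
 [0.59575753 0.055569   0.1       ]]
yel 114.0 ((314.0, 229.0), (12.0, 12.0), 90.0) [[0.55111534 0.02619613 0.034     ]] [[0.54608999 0.03152938 0.034     ]
 [0.55632029 0.03136483 0.034     ]
 [0.55617766 0.02082442 0.034     ]
 [0.54587171 0.02099003 0.034     ]]
```

View pics/w1.png

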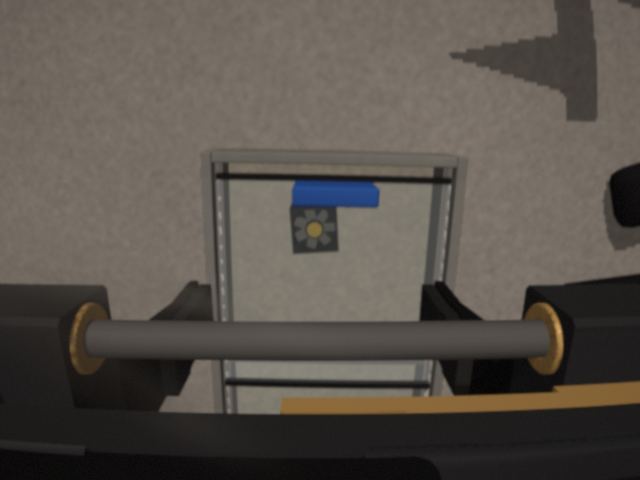

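The wrist view shows the pull at (335,193) and the fan at (314,229), nearly square. The gripper's long side lies along the closing line. Next I grip the pull across its 60 mm width.

```bash
python3 go.py .566 .068 .072 88.5
```

```text
t 3.0 pos [0.5522 0.0347 0.2223] [-1.7997e+02 -7.0000e-02  8.8830e+01] units [0.418 0.166 1.88 ]
turn units [-0.0002 -0.0004  0.0018]
```

```bash
python3 -m creep '{"translation":[[0.2,0.08,0.2],[0.22,0.09,0.4],[0,0,0.5],[0,0,0.4],[0,0,0.25]],"turn":[[0,0,0],[0,0,0],[0,0,0],[0,0,0],[0,0,0]],"grip":[1,1,1,1,1]}' 
python3 -m creep '{"translation":[[0,0,0.13],[0,0,0]],"turn":[[0,0,0],[0,0,0]],"grip":[1,1]}'
python3 -m creep '{"translation":[[0,0,0],[0,0,0],[0,0,0],[0,0,0],[0,0,0]],"turn":[[0,0,0],[0,0,0],[0,0,0],[0,0,0],[0,0,0]],"grip":[0.6,0.6,0.6,0.6,0.6]}' 15
python3 go.py .566 .068 .072 88.5
```

```text
time_s: 3.62
tool_pos: [0.5655, 0.0631, 0.0808]
tool_rot: [-179.9, 0.1, 88.5]
force: [-0.0, -0.3, 0.0]
grip_width: 0.087
grasp_force: 0.0
time_s: 3.88
tool_pos: [0.5665, 0.065, 0.0721]
tool_rot: [-180.0, 0.0, 88.7]
force: [0.7, -0.6, -0.4]
grip_width: 0.0867
grasp_force: 0.0
time_s: 4.5
tool_pos: [0.5667, 0.0656, 0.0725]
tool_rot: [180.0, 0.0, 88.7]
force: [-0.3, 0.7, 3.6]
grip_width: 0.0601
grasp_force: 15.0
t 4.5 pos [0.5667 0.0656 0.0725] [1.7997e+02 1.0000e-02 8.8710e+01] units [ 0.03  -0.009  0.006]
turn units [0.0001 0.0001 0.0012]
```

```bash
python3 -m creep '{"translation":[[-0.25,0,0],[-0.25,0,0],[-0.25,0,0],[-0.25,0,0],[-0.25,0,0]],"turn":[[0,0,0],[0,0,0],[0,0,0],[0,0,0],[0,0,0]],"grip":[0.6,0.6,0.6,0.6,0.6]}'
python3 -m creep '{"translation":[[-0.04,0,0],[0,0,0],[0,0,0]],"turn":[[0,0,0],[0,0,0],[0,0,0]],"grip":[0.6,0.6,0.6]}'
```

```text
time_s: 5.12
tool_pos: [0.563, -0.0334, 0.0724]
tool_rot: [-179.9, -0.1, 88.7]
force: [-5.4, 2.4, 5.9]
grip_width: 0.0598
grasp_force: 15.0
time_s: 5.5
tool_pos: [0.5629, -0.0385, 0.0724]
tool_rot: [-179.8, 0.1, 88.7]
force: [-4.8, -1.2, 6.0]
grip_width: 0.0599
grasp_force: 15.0
```

Moved 104 mm and no stop yet, so I'll ease on a bit.

```bash
python3 -m creep '{"translation":[[-0.04,0,0],[-0.03,0,0],[0,0,0]],"turn":[[0,0,0],[0,0,0],[0,0,0]],"grip":[0.6,0.6,0.6]}'
python3 -m creep '{"translation":[[0,0,0],[0,0,0],[0,0,0],[0,0,0]],"turn":[[0,0,0],[0,0,0],[0,0,0],[0,0,0]],"grip":[1,1,1,1]}'
python3 -m creep '{"translation":[[0,0,-0.2],[0,0,-0.4],[0,0,-0.5],[0.3,0,-0.5],[0,0,0]],"turn":[[0,0,0],[0,0,0],[0,0,0],[0,0,0],[0,0,0]],"grip":[1,1,1,1,1]}'
python3 - <<'E'
from h import *
c=cam('wrist'); save(c,'pics/w2.png')
for z,lo,hi,l in((.1,(95,90,40),(130,255,255),'blue'),(.034,(20,120,100),(35,255,255),'yel')):
    for k in blobs(c,lo,hi,30):
        r=cv2.minAreaRect(k); print(l,cv2.contourArea(k),r,ray(c,[r[0]],z))
E
```

```text
time_s: 5.88
tool_pos: [0.5627, -0.0428, 0.0724]
tool_rot: [-179.8, -0.0, 88.7]
force: [-5.7, 0.1, 5.8]
grip_width: 0.0599
grasp_force: 15.0
time_s: 6.38
tool_pos: [0.5641, -0.0433, 0.072]
tool_rot: [180.0, 0.0, 88.7]
force: [0.4, 0.5, -0.2]
grip_width: 0.0858
grasp_force: 0.0
time_s: 7.0
tool_pos: [0.5671, -0.0162, 0.2051]
tool_rot: [179.5, 0.0, 88.9]
force: [-0.9, -0.2, 0.4]
grip_width: 0.0869
grasp_force: 0.0
blue 2658.5 ((308.5, 270.5), (33.0, 85.0), 90.0) [[ 0.56282283 -0.03758772  0.1       ]]
yel 227.0 ((292.5000305175781, 166.5), (16.970561981201172, 16.970561981201172), 45.0) [[0.55108666 0.02595192 0.034     ]]
```

View pics/w2.png

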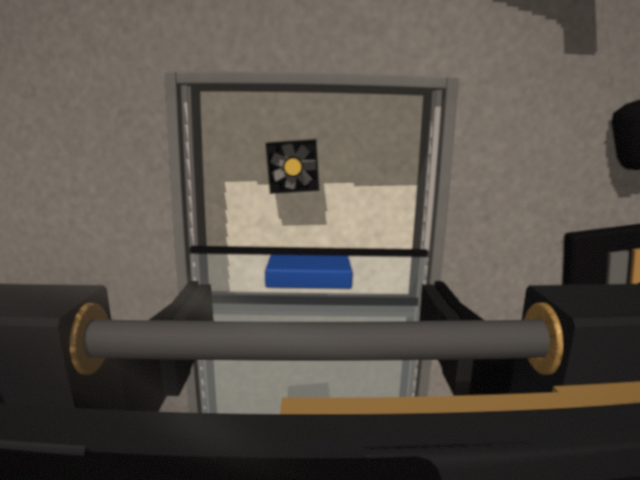

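The door is open, with its black end at row 250. The fan is uncovered at (292,167), with top corners near (266,143), (317,139), (319,190) and (271,194).

```bash
python3 - <<'E'
from h import *
c=cam('wrist')
P=ray(c,[[266,143],[317,139],[319,190],[271,194]],.034); print(P.round(4),P.mean(0))
for i,j in((0,1),(3,2),(3,0),(2,1)):
    d=P[j]-P[i]; print(np.linalg.norm(d),np.degrees(np.arctan2(d[1],d[0])))
E
python3 go.py .551 .026 .01 92
```

```text
[[0.5295 0.0427 0.034 ]
 [0.5688 0.0448 0.034 ]
 [0.5696 0.0054 0.034 ]
 [0.5316 0.003  0.034 ]] [0.5498943  0.02398811 0.034     ]
0.039359670066154706 3.145637482009354
0.038093464163822595 3.5849631166318576
0.039711167227862866 93.06577802581171
0.03944122750378339 91.22384288564984
t 7.1 pos [ 0.5648 -0.0192  0.201 ] [1.7992e+02 6.0000e-02 8.8760e+01] units [ 0.564 -0.188  2.387]
turn units [ 0.0004  0.0004 -0.018 ]
```

```bash
python3 -m creep '{"translation":[[0.25,-0.09,0.2],[0.3,-0.09,0.4],[0,0,0.4],[0,0,0.3],[0,0,0]],"turn":[[0,0,0],[0,0,0],[0,0,-0.023],[0,0,0],[0,0,0]],"grip":[1,1,1,1,1]}'
python3 go.py .5505 .0255 .01 93
```

```text
time_s: 7.72
tool_pos: [0.5487, 0.0241, 0.0933]
tool_rot: [-179.6, -0.0, 92.8]
force: [0.4, -0.8, 0.5]
grip_width: 0.087
grasp_force: 0.0
t 7.725 pos [0.5487 0.0241 0.0933] [-1.7965e+02 -3.0000e-02  9.2810e+01] units [0.016 0.03  1.041]
turn units [-0.002  -0.0002 -0.001 ]
```

```bash
python3 -m creep '{"translation":[[0.01,0.02,0.25],[0,0,0.3],[0,0,0.25],[0,0,0.15],[0,0,0.08]],"turn":[[0,0,0],[0,0,0],[0,0,0],[0,0,0],[0,0,0]],"grip":[1,1,1,1,1]}'
python3 -m creep '{"translation":[[0,0,0],[0,0,0],[0,0,0],[0,0,0],[0,0,0]],"turn":[[0,0,0],[0,0,0],[0,0,0],[0,0,0],[0,0,0]],"grip":[0.38,0.38,0.38,0.38,0.38]}' 12
python3 -m creep '{"translation":[[0,0,0],[0,0,0],[0,0,0]],"turn":[[0,0,0],[0,0,0],[0,0,0]],"grip":[0.3,0.3,0.3]}'
```

```text
time_s: 8.35
tool_pos: [0.5526, 0.026, 0.0131]
tool_rot: [-180.0, -0.0, 92.9]
force: [-0.2, 0.2, 0.7]
grip_width: 0.0869
grasp_force: 0.0
time_s: 8.98
tool_pos: [0.5528, 0.0258, 0.0139]
tool_rot: [180.0, 0.0, 92.8]
force: [0.6, -0.2, -0.7]
grip_width: 0.0452
grasp_force: 0.0
time_s: 9.35
tool_pos: [0.5527, 0.0259, 0.0138]
tool_rot: [-180.0, 0.0, 92.9]
force: [-0.4, -0.6, 1.6]
grip_width: 0.04
grasp_force: 12.0
```

```bash
python3 -m creep '{"translation":[[0,0,-0.1],[0,0,-0.25],[0,0,-0.35],[0,0,-0.4],[0,0,-0.4]],"turn":[[0,0,0],[0,0,0],[0,0,0],[0,0,0],[0,0,0]],"grip":[0.3,0.3,0.3,0.3,0.3]}'
python3 -m creep '{"translation":[[0.2,0,-0.2],[0.4,0,0],[0.5,-0.1,0],[0.5,-0.1,0],[0.5,-0.1,0]],"turn":[[0,0,0],[0,0,0],[0,0,0],[0,0,0],[0,0,0]],"grip":[0.3,0.3,0.3,0.3,0.3]}'
python3 -m creep '{"translation":[[0.5,-0.1,0],[0.5,-0.1,0],[0.4,-0.1,0],[0.2,0,0],[0,0,0]],"turn":[[0,0,0],[0,0,0],[0,0,0],[0,0,0],[0,0,0]],"grip":[0.3,0.3,0.3,0.3,0.3]}'
python3 go.py .506 .326 .02
python3 - <<'E'
from h import *
save(cam('scene'),'pics/s2.png')
E
```

```text
time_s: 9.98
tool_pos: [0.553, 0.0262, 0.1362]
tool_rot: [179.9, 0.0, 92.9]
force: [0.1, -0.2, -0.7]
grip_width: 0.0399
grasp_force: 12.0
time_s: 10.6
tool_pos: [0.5192, 0.1951, 0.15]
tool_rot: [-180.0, -0.0, 92.9]
force: [-0.6, 1.2, -0.5]
grip_width: 0.0398
grasp_force: 12.0
time_s: 11.22
tool_pos: [0.4895, 0.3204, 0.1497]
tool_rot: [-180.0, -0.0, 93.0]
force: [0.5, -1.1, -0.5]
grip_width: 0.0396
grasp_force: 12.0
t 11.225 pos [0.4895 0.3204 0.1497] [-1.7998e+02 -2.0000e-02  9.2990e+01] units [0.059 0.21  1.622]
```

View pics/s2.png

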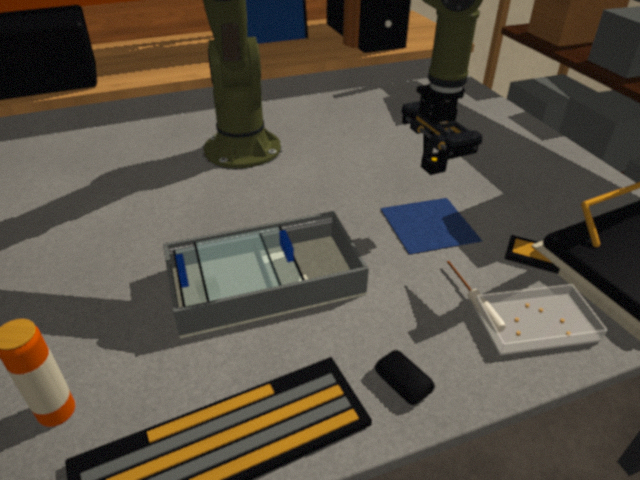

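The fan is held in the fingers at (433,160) above the mat, and the door is still open with its pull at (286,243). Lowering.

```bash
python3 -m creep '{"translation":[[0.03,0.1,0.3],[0.03,0.1,0.4],[0,0,0.4],[0,0,0.3],[0,0,0.15]],"turn":[[0,0,0],[0,0,0],[0,0,0],[0,0,0],[0,0,0]],"grip":[0.3,0.3,0.3,0.3,0.3]}'
python3 -m creep '{"translation":[[0,0,0.05],[0,0,0.03],[0,0,0.03],[0,0,0]],"turn":[[0,0,0],[0,0,0],[0,0,0],[0,0,0]],"grip":[0.3,0.3,0.3,0.3]}'
```

```text
time_s: 11.9
tool_pos: [0.5061, 0.3221, 0.0241]
tool_rot: [-179.9, 0.1, 92.7]
force: [-0.3, 0.3, -0.5]
grip_width: 0.0395
grasp_force: 12.0
time_s: 12.4
tool_pos: [0.506, 0.3249, 0.0173]
tool_rot: [180.0, -0.0, 92.9]
force: [0.3, 0.3, -1.2]
grip_width: 0.0402
grasp_force: 12.0
```

```bash
python3 -m creep '{"translation":[[0,0,0.03],[0,0,0.02],[0,0,0]],"turn":[[0,0,0],[0,0,0],[0,0,0]],"grip":[0.3,0.3,0.3]}'
python3 -m creep '{"translation":[[0,0,0.02],[0,0,0]],"turn":[[0,0,0],[0,0,0]],"grip":[0.3,0.3]}'
```

```text
time_s: 12.78
tool_pos: [0.5057, 0.3247, 0.0127]
tool_rot: [-180.0, 0.0, 92.9]
force: [-0.9, 0.7, -1.1]
grip_width: 0.04
grasp_force: 12.0
time_s: 13.02
tool_pos: [0.5059, 0.3249, 0.0118]
tool_rot: [180.0, 0.0, 92.9]
force: [-0.1, -0.4, 4.4]
grip_width: 0.0398
grasp_force: 12.0
```

Contact with the mat (4.4 N). Releasing and retreating.

```bash
python3 -m creep '{"translation":[[0,0,0],[0,0,0],[0,0,0],[0,0,0],[0,0,0]],"turn":[[0,0,0],[0,0,0],[0,0,0],[0,0,0],[0,0,0]],"grip":[0.6,0.7,0.9,1,1]}'
python3 -m creep '{"translation":[[0,0,-0.1],[0,0,-0.4],[0,0,-0.6],[0,0,-0.6],[0,0,0]],"turn":[[0,0,0],[0,0,0],[0,0,0],[0,0,0],[0,0,0]],"grip":[1,1,1,1,1]}'
python3 -m creep '{"translation":[[0,0,0],[0,0,0]],"turn":[[0,0,0],[0,0,0]],"grip":[1,1]}'
python3 - <<'E'
from h import *
save(cam('scene'),'pics/s3.png'); c=cam('wrist')
for k in blobs(c,(20,120,100),(35,255,255),30): print(ray(c,[cv2.minAreaRect(k)[0]],.032))
E
```

```text
time_s: 13.65
tool_pos: [0.5057, 0.3248, 0.0112]
tool_rot: [-180.0, 0.0, 92.9]
force: [0.1, -0.3, -0.4]
grip_width: 0.0813
grasp_force: 0.0
time_s: 14.28
tool_pos: [0.5079, 0.327, 0.1523]
tool_rot: [179.6, -0.2, 92.9]
force: [0.4, -0.2, -1.2]
grip_width: 0.0871
grasp_force: 0.0
time_s: 14.52
tool_pos: [0.5051, 0.3241, 0.146]
tool_rot: [-179.9, 0.1, 92.9]
force: [-0.2, 0.0, -0.8]
grip_width: 0.0871
grasp_force: 0.0
[[0.5056829  0.32595752 0.032     ]]
```

View pics/s3.png

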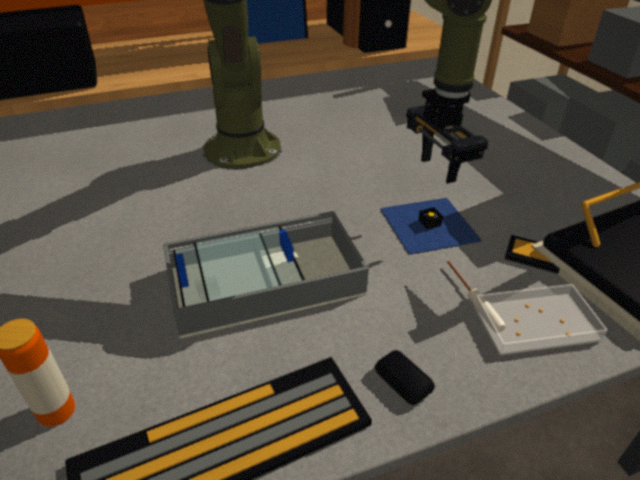

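The fan lies flat, hub up, in the middle of the mat at (430,217). The gripper is clear and the door is still open.

```bash
python3 -c "
from cell import env; print(env.sign_off())"
```

```text
the job is handed in; nothing more can be done
None
```

The job is handed in at about 14.5 s: the left door is open by about 109 mm, the fan sits flat, hub up, on the middle of the mat and released, and the heat sink's door was left alone; the hand-in gave no verdict.

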